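# Roll a dowel rod into the V of a sawing jig and butt it to the length stop

## Task

Get the round wooden rod ready for sawing: pick up the sanding block, lay it flat on top of the rod like a palm and, pressing only lightly, roll the rod forward over the jig's deck until it drops into the V-groove, keeping the block on top of it. Then push the rod's free end with the block until you feel its other end come up against the brass screw of the length stop, gently, as the stop is held only by friction and must keep its setting. Finally lay the block flat on the bench again, clear of the jig; only the block may touch the rod, not the gripper, and leave the glue bottle standing.

Things in the scene. Friction and masses are not known exactly. Their poses are not given: they have to be found in the camera images.
- block_centre (a point): Centre (half-way up) of the loose brown cork sanding block at the front right: a rigid box 60 (its x) x 110 (its y) x 29 mm (z), 0.12 kg, lying flat. Grip it across its 60 mm width, fingertips at least 8 mm above its underside so that they stay off the rod.
- block: The same sanding block; origin 15 mm below its centre.
- rod_centre (a point): Centre of the pale round wooden rod, diameter 30, length 180 mm, about 0.12 kg; its y axis runs along it. It lies free on the jig's deck (centre 45 mm above the bench), nearly parallel to the groove, 55 to 80 mm on the robot's side of the groove's middle. The rod bruises under more than 20 N. Its +y end (the free end) overhangs the jig's left end.
- rod: The same rod; origin at its centre.
- rod_end (a point): Centre of the rod's -y end face, the one that must come up against the stop's screw.
- jig: Wooden V-groove sawing jig, fixed; origin under its centre at bench height, z up. 160 (its x) by 200 mm (its y); flat deck 30 mm above the bench. The groove runs along y at x = +45 mm over the full length; behind it, x = +64 to +80 mm, a low fence, top 44 mm above the bench. The rod is rolled in the jig's +x direction, away from the robot.
- groove_mid (a point): Where the rod's axis passes the jig's middle when it lies in the groove: jig x = +45 mm, 39 mm above the bench; axes as the jig's. The V has 90 degrees and is 24 mm wide at the deck: a rod in it sits 6 mm lower than on the deck, its top 54 mm above the bench, and cannot roll out.
- stop_face (a point): Middle of the stop's wooden face on the groove's line, looking to the jig's +y; 58 to 78 mm from the jig's middle towards -y. From it a brass set screw with a round head 12 mm across stands out along +y: the rod's end must meet its head. The screw stands out 4 to 22 mm, set differently each time and not measured: find it by feel. Sliding the rod in the groove takes 1 to 3 N.
- glue_bottle: Bystander: glue bottle, 58 mm wide, 173 mm tall, standing upright; origin in the middle of its underside.
- end_stop: The length stop: a dark wooden block 18 mm thick across the groove at the jig's right end, 52 mm high above the bench, its brass thumbscrew 66 mm; origin and axes coincide with the jig's but shift with the stop along the jig's y. Friction alone holds it: it yields along -y at about 10 N.

How it is judged:
By the outcome, as a careful person would: the job done as asked, in the order asked, and still so for the second after the job is handed in, with the robot touching nothing.
It also fails if it takes over 72 s, if anything falls off the work surface, if the arm or the gripper's body presses on something with over 40 N, if the wrist force passes 120 N, or if a joint passes its speed limit or range.

## Robot

A 7-joint arm with a two-finger parallel gripper is mounted at the origin on the work surface; the furniture and walls round the work are solid. World frame = base frame: x ahead of the robot, y to its left, z up, the work surface at z = 0. Lengths are in mm, angles in rad, forces in N, time in s.
With the tool pointing down it reaches from about 400 to 925 mm from the base axis. Payload 5.6 kg.
Tool frame: the origin (TCP) lies between the finger pads; the fingertips stand 22 mm ahead of it and the grasp point (between the pads) lies 3 mm ahead of it; x points along the fingers, y is the direction in which the jaws open and shut, and the axes are right-handed (so a half turn about x gives the same grasp; the last joint's range is limited). The gripper opens to 85 mm and grips with 20 to 120 N. Pads are 22 mm wide; open, the fingers measure 114 mm over their backs; the gripper's body (76 mm by 85 mm) begins 54 mm behind the grasp point. The pads swing forward as they close: fully open they stand 13 mm farther back than shut.
Start: joints at [-1.289, 0.468, -0.012, 1.603, 0.006, 1.071, -0.056], TCP at [207.467, 616.007, 253.29] pointing down, gripper open.
Joint ranges: [-2.53, 2.53], [-0.31, 2.02], [-1.57, 1.55], [0.28, 2.44], [-1.29, 4.43], [0.15, 1.84], [-2.92, 2.92]. Speed limits (rad/s): [2.57, 2.57, 3.14, 3.14, 3.14, 3.14, 3.14].

## Interface

Orientations are given as a unit quaternion [x, y, z, w].
In Python, from cell import * gives the robot as it stands.
- The arm moves only by the shell command python3 -m crank 'ROWS'. ROWS is JSON, a list of rows, each an object with "translation": the shift along the tool's x, y, z in cm, a list of three; "rotation": the turn, a rotation vector about the tool's x, y, z in rad, a list of three; "jaw": the opening in per cent of the stroke, from 0 (shut) to 100 (fully open). In form: [{"translation": [x, y, z], "rotation": [ax, ay, az], "jaw": jaw}, ...]. A call has 1 to 10 rows; each row is the pose to reach, as a shift and turn from the pose measured when the call began, along the tool's axes at that moment; what a row does not reach only later rows make up. A row lasts 1/10 s, in which the tool goes at most 50 mm and 8.59 degrees, less where a joint would pass 70% of its speed; a pose out of reach is approached as far as the arm can. A call with a gripper value outside its range is refused whole. The fingers move at their own pace and stop on an object; the grip force is fixed at half the most. Time passes only in rows, so rows that repeat a pose let the fingers close. It gives the time, the measured TCP pose, the force and the opening at its end, in the units of the state.
- read_state(): the state, without advancing time (a new reading comes with each control period).
- read_camera(name): name is "scene" or "top"; returns a dict with "img" (480x640x3 uint8, blue, green, red), "K" (3x3 intrinsics, pixels), "xyz" and "attitude" of the camera in the world. Camera axes: x right, y up, looking along -z (the intrinsics and any distortion apply to the point x, -y, -z); pixel columns grow to the right and rows downward; lengths in mm; the calibration is good to about 2 mm. A picture is of the moment at which its call begins. There is no depth.
- job_done(): hands the job in, once; it reports no verdict.
Trained networks look in a picture, given as the dict that the camera call returned (one of the last four; its "shot" number tells which), for a name from the list of things; names that differ only in an ending like _2 or _b are one class to them, and where a whole thing is asked for, a point or a joint stands for the part that bears it (a point fixed in the world has none). Each returns a list of dicts, best first, with "score" (0 to 1); they miss things now and then, are a little off and sometimes report something else, mostly with a low value. They report only what shows in the picture. A call takes as long as a camera call.
- regions_of(picture, label): "mask" (480x640 bool, what is visible of it).
- tip_of(picture, label): "at" ([x, y, z] in mm, in the coordinates of the camera as it stood for that picture, good to about 4 mm: a listed point, or the origin of a listed thing).
The state is a dict: "time_s": time; "joints": joint angles; "qd": joint speeds; "tau": joint torques, N m; "eef_pos": TCP position; "eef_rot": TCP orientation; "ft_force": force on the tool from outside, world axes, zero at the start; "wrist_torque": the same for the moment, N m; "finger_gap": opening from 0.0 (shut) to 1.0 (fully open).
Only numpy, scipy, OpenCV 4.12 (cv2) and the standard library are available. Lean on these libraries where they do the work, as an engineer would, in place of code of your own. Each camera call takes 0.05 s, during which the arm holds its last target. There are 200 camera calls.

## Working session

There is one attempt and no reset: what is moved stays moved. The work goes in short steps, Python scripts to look and compute and a shell command to move; the robot and the scene stay as the last step left them, time stands still between calls to the robot, and variables do not carry over. Pictures are saved under pics/ and viewed, about 8 in all and at most 12, crops included, and the job is handed in when it is done.

```bash
mkdir -p pics
cat > h.py <<'E'
from cell import *
import numpy as np, cv2
from scipy.spatial.transform import Rotation as R
def w(p,at): return R.from_quat(p["attitude"]).apply(at)+np.array(p["xyz"])
def look(names,cams=("scene","top"),save=None):
    out={}
    for c in cams:
        p=read_camera(c)
        if save: cv2.imwrite(f"pics/{save}_{c}.png",p["img"])
        for n in names:
            r=tip_of(p,n)
            for d in r[:2]:
                if d["score"]>.3: print(c,n,round(d["score"],2),np.round(w(p,d["at"]),1))
    return out
def proj(p,X):
    c=R.from_quat(p["attitude"]).inv().apply(np.atleast_2d(X)-np.array(p["xyz"]))
    u=c*[1,-1,-1]; u=u@np.array(p["K"]).T; return u[:,:2]/u[:,2:]
def unproj(p,uv,z):
    d=np.linalg.inv(np.array(p["K"]))@np.array([uv[0],uv[1],1]); d=R.from_quat(p["attitude"]).apply(d*[1,-1,-1])
    o=np.array(p["xyz"]); return o+d*(z-o[2])/d[2]
E
python3 - <<'E'
from h import *
s=read_state(); print({k:np.round(v,3) for k,v in s.items()})
look(["block_centre","rod_centre","rod_end","jig","groove_mid","stop_face","glue_bottle","end_stop"],save="a")
for c in("scene","top"):
    p=read_camera(c); print(c,p.keys(),np.round(p["xyz"]),np.round(R.from_quat(p["attitude"]).as_matrix(),2).tolist(),p["K"])
E
```

```text
{'time_s': np.float64(0.0), 'joints': array([-1.289,  0.468, -0.012,  1.604,  0.006,  1.071, -0.056]), 'qd': array([-0.   ,  0.001,  0.   ,  0.001, -0.001, -0.   , -0.001]), 'tau': array([-0.0000e+00, -5.3239e+01,  2.1000e-02, -2.5131e+01,  1.1000e-02,
        8.0000e-03, -0.0000e+00]), 'eef_pos': array([207.288, 615.503, 252.337]), 'eef_rot': array([ 0.114,  0.698, -0.115,  0.698]), 'ft_force': array([ 0.456,  0.171, -0.551]), 'wrist_torque': array([-0.036,  0.01 ,  0.038]), 'finger_gap': np.float64(1.002)}
scene block_centre 0.94 [ 383.4 -222.    11.2]
scene rod_centre 0.9 [509.2  71.7  45.5]
scene rod_centre 0.66 [ 5.285e+02 -4.700e+00  1.000e-01]
scene rod_end 0.78 [519.2 -17.6  43.7]
scene jig 0.69 [527.8  -8.3  -1.9]
scene jig 0.51 [574.8  -2.   44.3]
scene groove_mid 0.66 [574.6  -0.   39.8]
scene glue_bottle 0.71 [521.4 -18.6  47.1]
scene glue_bottle 0.65 [ 396.8 -336.2    2.3]
top block_centre 0.92 [ 382.3 -229.9   15.3]
top rod_centre 0.65 [507.8  69.2  43.9]
top rod_end 0.8 [516.5 -20.2  45.7]
top rod_end 0.71 [ 397.7 -337.8   -1.6]
top jig 0.91 [527.4  -5.9   4.1]
top groove_mid 0.77 [573.   -0.   38.3]
top stop_face 0.65 [575.8 -59.3  41.5]
top glue_bottle 0.68 [ 398.7 -338.1   -0.5]
top glue_bottle 0.38 [ 380.6 -226.9   10.8]
scene dict_keys(['img', 'K', 'xyz', 'attitude', 'shot']) [ 600. -591.  785.] [[0.97, -0.21, 0.15], [0.26, 0.79, -0.56], [-0.0, 0.58, 0.81]] [[462.64910161   0.         326.31371365]
 [  0.         462.64910161 234.33488087]
 [  0.           0.           1.        ]]
top dict_keys(['img', 'K', 'xyz', 'attitude', 'shot']) [ 402. -100.  899.] [[-0.02, 1.0, -0.1], [-1.0, -0.02, 0.01], [0.01, 0.1, 1.0]] [[504.26412943   0.         320.9886482 ]
 [  0.         504.26412943 245.08681206]
 [  0.           0.           1.        ]]
```

View pics/a_top.png

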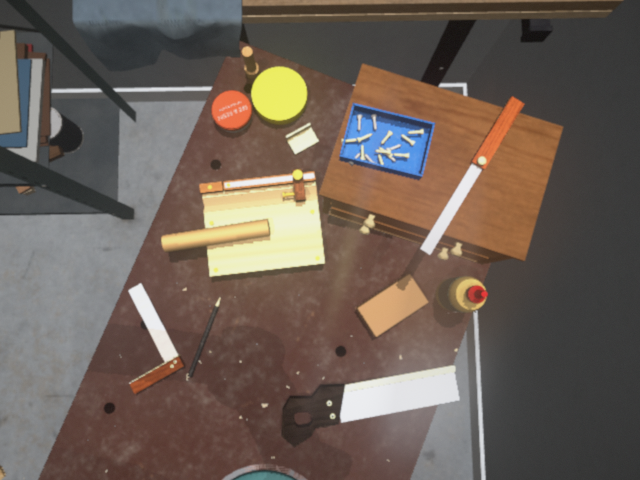

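View pics/a_scene.png

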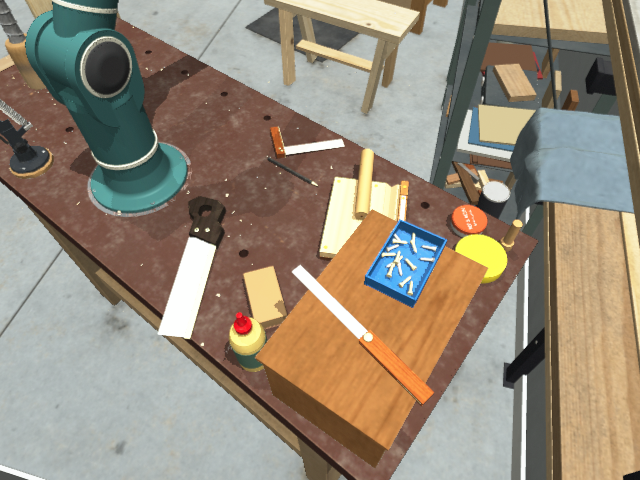

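Run:
```python
from h import *
p=read_camera("top"); 
for n,z in (("block_centre",29),("rod_centre",45),("jig",30),("end_stop",52)):
    r=regions_of(p,n)
    for d in r[:1]:
        m=d["mask"].astype(np.uint8); c,s,a=cv2.minAreaRect(cv2.findNonZero(m)); b=cv2.boxPoints((c,s,a))
        print(n,round(d["score"],2),m.sum(),np.round(b).tolist()); print(np.round([unproj(p,q,z)[:2] for q in b],1).tolist(), np.round(unproj(p,c,z),1))
T=R.from_quat(read_state()["eef_rot"]).as_matrix(); print(T.round(3))
```

```text
block_centre 0.42 448 [[281.0, 169.0], [305.0, 169.0], [305.0, 202.0], [281.0, 202.0]]
[[623.0, -38.1], [622.3, -80.3], [563.5, -79.5], [564.2, -37.6]] [593.2 -58.9  29. ]
rod_centre 0.87 1901 [[160.0, 235.0], [267.0, 218.0], [270.0, 236.0], [162.0, 253.0]]
[[506.7, 168.1], [533.7, -14.7], [503.1, -19.4], [476.3, 162.8]] [504.9  74.4  45. ]
jig 0.84 9939 [[196.0, 181.0], [314.0, 166.0], [326.0, 264.0], [208.0, 279.0]]
[[604.4, 110.2], [627.1, -96.0], [454.4, -114.2], [432.8, 88.1]] [528.8  -2.9  30. ]
end_stop 0.61 400 [[282.0, 169.0], [303.0, 169.0], [303.0, 202.0], [282.0, 202.0]]
[[617.1, -41.5], [616.6, -77.4], [559.3, -76.6], [559.9, -40.9]] [588.1 -59.1  52. ]
[[ 0.     0.319  0.948]
 [ 0.     0.948 -0.319]
 [-1.     0.     0.   ]]
```

The top view shows the block at about (392,305), the rod at (215,235), the jig around (265,225) with the stop at (298,188), and the bottle at (468,295). The path from the start pose to the block is open. Next I refine the yaws.

Run:
```python
from h import *
p=read_camera("top"); 
for n,z in (("block",29),("rod",45)):
    for d in regions_of(p,n)[:2]:
        m=d["mask"].astype(np.uint8); c,s,a=cv2.minAreaRect(cv2.findNonZero(m)); b=cv2.boxPoints((c,s,a))
        W=np.array([unproj(p,q,z)[:2] for q in b])
        print(n,round(d["score"],2),m.sum(),np.round(c),np.round(W,1).tolist(),W.mean(0).round(1),[round(float(np.arctan2(*(W[i+1]-W[i])[::-1])),3) for i in (0,1)])
def box(c,yaw,hx,hy,z):
    r=np.array([[np.cos(yaw),-np.sin(yaw)],[np.sin(yaw),np.cos(yaw)]])
    xy=np.array([[hx,hy],[-hx,hy],[-hx,-hy],[hx,-hy]])@r.T+c
    return np.c_[xy,np.full(4,z)]
im=p["img"].copy(); big=cv2.resize(im[150:350,150:440],None,fx=2.7,fy=2.7,interpolation=cv2.INTER_CUBIC)
for B,col in ((box([528,-6],.11,80,100,30),(255,0,0)),(box([508.5,70.5],.147,15,90,45),(0,0,255)),(box([382.5,-228],-.4,30,55,29),(0,255,0))):
    q=(proj(p,B)-[150,150])*2.7; cv2.polylines(big,[q.astype(int)],True,col,1)
cv2.imwrite("pics/b.png",big)
```

```text
block 0.57 2364 [391. 305.] [[378.8, -159.9], [439.4, -255.4], [386.2, -288.7], [326.4, -193.6]] [ 382.7 -224.4] [-1.005, -2.582]
rod 0.59 1844 [215. 236.] [[506.9, 168.1], [532.7, -14.4], [502.8, -18.8], [477.2, 163.1]] [504.9  74.5] [-1.43, -2.995]
```

View pics/b.png

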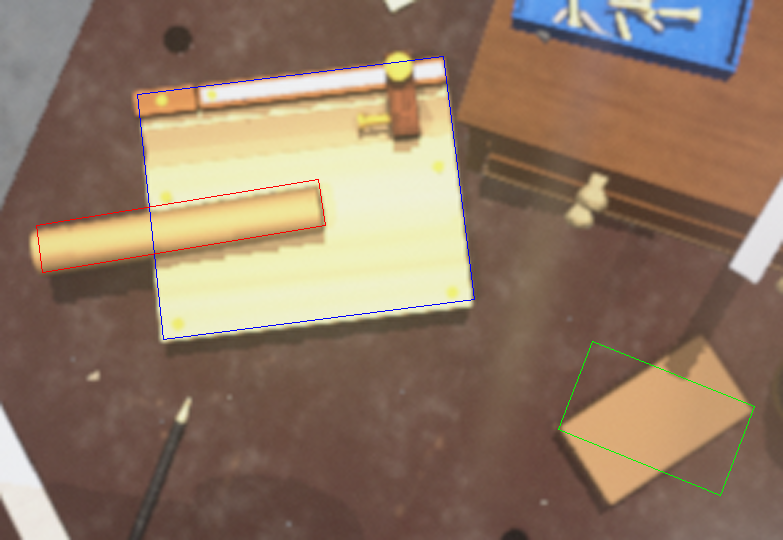

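The jig overlay (blue) fits well, so its pose is (528,-6) with yaw 0.11. The rod lies at about (505,74.5), yaw 0.14. The block is at (382.7,-226) with yaw +0.56; my green box had the wrong sign. I go round in an arc to above the block.

```bash
python3 -m crank '[{"translation":[0,-18.4,35],"rotation":[0.684,0,0],"jaw":100},{"translation":[0,-18.4,35],"rotation":[0.684,0,0],"jaw":100},{"translation":[0,-18.4,35],"rotation":[0.684,0,0],"jaw":100},{"translation":[0,-18.4,35],"rotation":[0.684,0,0],"jaw":100},{"translation":[0,-18.4,35],"rotation":[0.684,0,0],"jaw":100},{"translation":[0,-18.4,35],"rotation":[0.684,0,0],"jaw":100},{"translation":[0,-18.4,35],"rotation":[0.684,0,0],"jaw":100},{"translation":[0,-18.4,35],"rotation":[0.684,0,0],"jaw":100},{"translation":[0,-18.4,35],"rotation":[0.684,0,0],"jaw":100}]'
cat >> h.py <<'E'
def st():
    s=read_state(); T=R.from_quat(s["eef_rot"]).as_matrix()
    print("t",round(float(s["time_s"]),2),"pos",np.round(s["eef_pos"],1),"yaw_y",round(float(np.arctan2(T[1,1],T[0,1])),3),"tilt",T[2,1:].round(4),"F",np.round(s["ft_force"],2),"gap",round(float(s["finger_gap"]),3),"J",np.round(s["joints"],2)); return s,T
def go(target,yaw=None):
    "shift (cm) and rotvec in tool axes to reach target with tool down, jaw axis at yaw"
    s,T=st(); d=T.T@(np.array(target)-s["eef_pos"])/10
    y=np.array([np.cos(yaw),np.sin(yaw),0]) if yaw is not None else np.array([T[0,1],T[1,1],0]); y/=np.linalg.norm(y)
    x=np.array([0,0,-1.]); G=np.c_[x,y,np.cross(x,y)]
    print("cm",d.round(2),"rot",R.from_matrix(T.T@G).as_rotvec().round(4))
E
python3 -c "
from h import *
go([500,-40,200],.562)"
```

```text
time_s: 2.3
eef_pos: [485.8, 323.0, 253.8]
eef_rot: [0.345, 0.616, -0.346, 0.619]
ft_force: [-1.2, 0.4, -0.4]
finger_gap: 0.997
t 2.3 pos [485.8 323.  253.8] yaw_y 0.55 tilt [0.0016 0.004 ] F [-1.17  0.45 -0.4 ] gap 0.997 J [-0.85  0.35  0.26  1.79 -0.1   1.01 -0.  ]
cm [  5.48 -17.78  31.66] rot [-0.0117  0.004  -0.0015]
```

```bash
python3 -m crank '[{"translation":[5.5,-17.8,31.7],"rotation":[-0.012,0.004,0],"jaw":100},{"translation":[5.5,-17.8,31.7],"rotation":[-0.012,0.004,0],"jaw":100},{"translation":[5.5,-17.8,31.7],"rotation":[-0.012,0.004,0],"jaw":100},{"translation":[5.5,-17.8,31.7],"rotation":[-0.012,0.004,0],"jaw":100},{"translation":[5.5,-17.8,31.7],"rotation":[-0.012,0.004,0],"jaw":100},{"translation":[5.5,-17.8,31.7],"rotation":[-0.012,0.004,0],"jaw":100},{"translation":[5.5,-17.8,31.7],"rotation":[-0.012,0.004,0],"jaw":100},{"translation":[5.5,-17.8,31.7],"rotation":[-0.012,0.004,0],"jaw":100},{"translation":[5.5,-17.8,31.7],"rotation":[-0.012,0.004,0],"jaw":100}]'
python3 -c "
from h import *
go([382.7,-226,100],.562)"
```

```text
time_s: 3.2
eef_pos: [499.7, -44.4, 199.7]
eef_rot: [0.344, 0.617, -0.344, 0.618]
ft_force: [-0.2, -0.4, 0.1]
finger_gap: 0.999
t 3.2 pos [499.7 -44.4 199.7] yaw_y 0.555 tilt [0.0007 0.0011] F [-0.2  -0.38  0.13] gap 0.999 J [-0.33  0.29  0.41  2.03 -0.15  0.84  0.73]
cm [  9.97 -19.52   9.25] rot [-0.0065  0.0011 -0.0007]
```

```bash
python3 -m crank '[{"translation":[2,-6,3],"rotation":[-0.006,0,0],"jaw":100},{"translation":[5,-12,6],"rotation":[-0.006,0,0],"jaw":100},{"translation":[8,-19.5,9.2],"rotation":[-0.006,0,0],"jaw":100},{"translation":[10,-19.5,9.2],"rotation":[-0.006,0,0],"jaw":100},{"translation":[10,-19.5,9.2],"rotation":[-0.006,0,0],"jaw":100},{"translation":[10,-19.5,9.2],"rotation":[-0.006,0,0],"jaw":100},{"translation":[10,-19.5,9.2],"rotation":[-0.006,0,0],"jaw":100}]'
python3 -c "
from h import *
go([382.7,-226,30],.562)
p=read_camera('scene'); cv2.imwrite('pics/c.png',cv2.resize(p['img'][200:400,150:420],None,fx=2.7,fy=2.7))"
```

```text
time_s: 3.9
eef_pos: [382.8, -225.0, 99.4]
eef_rot: [0.342, 0.619, -0.342, 0.619]
ft_force: [0.4, 0.1, 0.5]
finger_gap: 1.001
t 3.9 pos [ 382.8 -225.    99.4] yaw_y 0.561 tilt [0.0005 0.0002] F [0.44 0.08 0.52] gap 1.001 J [ 0.1   0.39  0.42  2.23 -0.29  0.57  1.3 ]
cm [ 6.94 -0.06  0.08] rot [-0.0013  0.0002 -0.0005]
```

View pics/c.png

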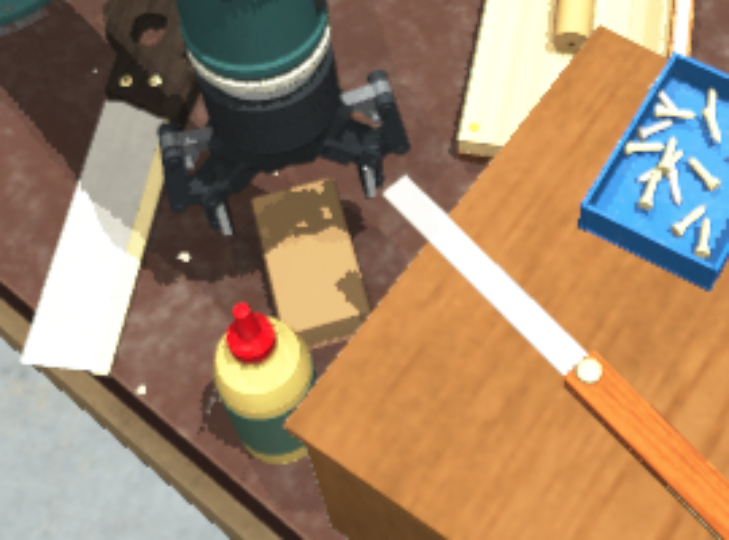

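The fingers straddle the block squarely and stay clear of the bottle and the chest. I descend and grip.

```bash
python3 -m crank '[{"translation":[3,0,0],"rotation":[0,0,0],"jaw":100},{"translation":[5.5,0,0.1],"rotation":[0,0,0],"jaw":100},{"translation":[6.95,0,0.1],"rotation":[0,0,0],"jaw":100},{"translation":[6.95,0,0.1],"rotation":[0,0,0],"jaw":100},{"translation":[6.95,0,0.1],"rotation":[0,0,0],"jaw":65},{"translation":[6.95,0,0.1],"rotation":[0,0,0],"jaw":55},{"translation":[6.95,0,0.1],"rotation":[0,0,0],"jaw":55},{"translation":[6.95,0,0.1],"rotation":[0,0,0],"jaw":55},{"translation":[6.95,0,0.1],"rotation":[0,0,0],"jaw":55},{"translation":[6.95,0,0.1],"rotation":[0,0,0],"jaw":55}]'
python3 -c "
from h import *
st()"
```

```text
time_s: 4.95
eef_pos: [385.8, -225.1, 31.9]
eef_rot: [0.342, 0.618, -0.34, 0.621]
ft_force: [-0.5, 2.3, 7.4]
finger_gap: 0.685
t 4.95 pos [ 385.8 -225.1   31.9] yaw_y 0.564 tilt [0.0038 0.0027] F [-0.49  2.25  7.41] gap 0.685 J [ 0.19  0.54  0.31  2.23 -0.41  0.42  1.4 ]
```

```bash
python3 -m crank '[{"translation":[0,0,0],"rotation":[0,0,0],"jaw":50},{"translation":[0,0,0],"rotation":[0,0,0],"jaw":50},{"translation":[0,0,0],"rotation":[0,0,0],"jaw":50}]'; python3 -m crank '[{"translation":[-1,0,0],"rotation":[0,0,0],"jaw":50},{"translation":[-4,0,0],"rotation":[0,0,0],"jaw":50},{"translation":[-8,0,0],"rotation":[0,0,0],"jaw":50},{"translation":[-11,0,0],"rotation":[0,0,0],"jaw":50},{"translation":[-11,0,0],"rotation":[0,0,0],"jaw":50},{"translation":[-11,0,0],"rotation":[0,0,0],"jaw":50}]'
python3 - <<'E'
from h import *
st()
p=read_camera('scene'); cv2.imwrite('pics/d.png',cv2.resize(p['img'][150:390,130:420],None,fx=2.7,fy=2.45))
look(["block_centre"])
jc=np.array([528,-6]);a=.11;ex=np.array([np.cos(a),np.sin(a)]);ey=np.array([-ex[1],ex[0]])
for c in ((505,74.5),(508.5,70.5)): d=np.array(c)-jc; print("rod in jig",d@ex,d@ey)
E
```

```text
time_s: 5.25
eef_pos: [386.0, -225.0, 32.1]
eef_rot: [0.342, 0.618, -0.34, 0.621]
ft_force: [0.4, -0.7, -1.2]
finger_gap: 0.687
time_s: 5.85
eef_pos: [385.7, -224.8, 142.8]
eef_rot: [0.342, 0.617, -0.34, 0.622]
ft_force: [-0.5, 0.4, -1.7]
finger_gap: 0.681
t 5.85 pos [ 385.7 -224.8  142.8] yaw_y 0.565 tilt [0.0056 0.0042] F [-0.48  0.44 -1.69] gap 0.681 J [ 0.04  0.31  0.48  2.2  -0.23  0.67  1.25]
scene block_centre 0.56 [ 386.9 -224.   125. ]
top block_centre 0.89 [ 382.7 -224.5  123. ]
rod in jig -14.023837035611454 82.53836680476911
rod in jig -10.984103896111714 78.17831836001221
```

View pics/d.png

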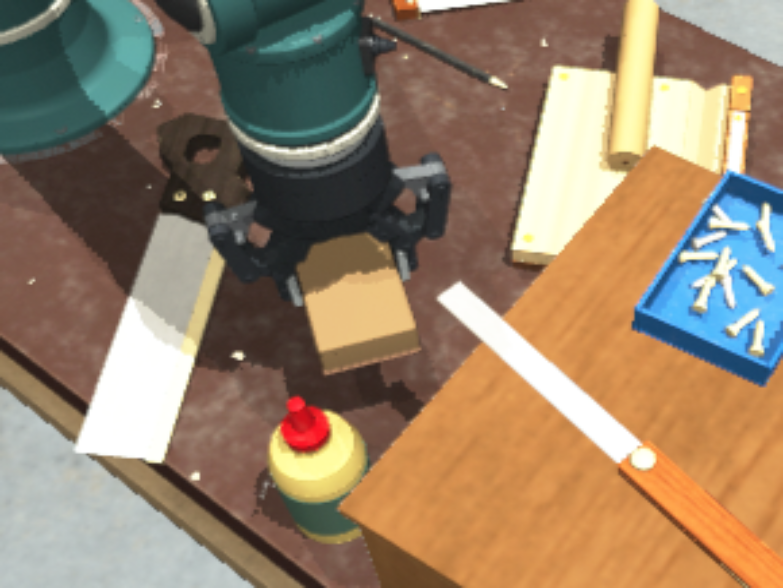

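The block is held level and the underside is 32 mm below the TCP. I move over the bench to the rolling start, jig (-40, 62), jaw axis along the groove.

```bash
python3 -c "
from h import *
go([410,-40,150],1.68)"
```

```text
t 6.1 pos [ 384.6 -224.7  141.1] yaw_y 0.564 tilt [0.0024 0.0014] F [ 0.3   0.26 -0.96] gap 0.684 J [ 0.04  0.31  0.48  2.21 -0.23  0.67  1.25]
cm [ -0.88  12.02 -14.26] rot [-1.116   0.0026 -0.0013]
```

```bash
python3 -m crank '[{"translation":[-0.9,3,-3.5],"rotation":[-0.1,0.002,0],"jaw":50},{"translation":[-0.9,6,-7],"rotation":[-0.25,0.002,0],"jaw":50},{"translation":[-0.9,9,-10.5],"rotation":[-0.4,0.002,0],"jaw":50},{"translation":[-0.9,12,-14.3],"rotation":[-0.55,0.002,0],"jaw":50},{"translation":[-0.9,12,-14.3],"rotation":[-0.7,0.002,0],"jaw":50},{"translation":[-0.9,12,-14.3],"rotation":[-0.85,0.002,0],"jaw":50},{"translation":[-0.9,12,-14.3],"rotation":[-1.0,0.002,0],"jaw":50},{"translation":[-0.9,12,-14.3],"rotation":[-1.116,0.002,0],"jaw":50},{"translation":[-0.9,12,-14.3],"rotation":[-1.116,0.002,0],"jaw":50}]'
python3 -c "
from h import *
go([481.4,51.3,105],1.69)"
```

```text
time_s: 7.0
eef_pos: [409.1, -39.8, 149.5]
eef_rot: [-0.038, 0.706, 0.039, 0.706]
ft_force: [0.1, -0.6, -1.2]
finger_gap: 0.684
t 7.0 pos [409.1 -39.8 149.5] yaw_y 1.68 tilt [ 0.001  -0.0005] F [ 0.07 -0.6  -1.18] gap 0.684 J [-0.16  0.23  0.19  2.26 -0.07  0.66  1.77]
cm [4.46 8.27 8.18] rot [-0.0101 -0.0005 -0.001 ]
```

```bash
python3 -m crank '[{"translation":[1,3,3],"rotation":[-0.01,0,0],"jaw":50},{"translation":[2,6,6],"rotation":[-0.01,0,0],"jaw":50},{"translation":[3,8.3,8.2],"rotation":[-0.01,0,0],"jaw":50},{"translation":[4.5,8.3,8.2],"rotation":[-0.01,0,0],"jaw":50},{"translation":[4.5,8.3,8.2],"rotation":[-0.01,0,0],"jaw":50},{"translation":[4.5,8.3,8.2],"rotation":[-0.01,0,0],"jaw":50},{"translation":[4.5,8.3,8.2],"rotation":[-0.01,0,0],"jaw":50}]'
python3 - <<'E'
from h import *
go([481.4,51.3,93],1.69)
for i in range(3):
    s=read_state();print(np.round(s["eef_pos"],1),np.round(s["ft_force"],2))
    p=read_camera("top"); 
look(["rod_centre","block_centre"])
E
```

```text
time_s: 7.7
eef_pos: [481.4, 50.8, 104.9]
eef_rot: [-0.041, 0.706, 0.041, 0.706]
ft_force: [0.3, -0.9, -0.8]
finger_gap: 0.69
t 7.7 pos [481.4  50.8 104.9] yaw_y 1.687 tilt [ 0.0007 -0.0004] F [ 0.35 -0.85 -0.84] gap 0.69 J [-0.29  0.42  0.14  2.12 -0.1   0.61  1.61]
cm [1.19 0.05 0.  ] rot [-0.0025 -0.0004 -0.0007]
[481.4  50.8 104.9] [ 0.35 -0.85 -0.84]
[481.6  50.9 105.1] [-0.18  0.09 -1.17]
[481.7  51.  105.2] [-0.44 -0.04 -2.32]
scene block_centre 0.73 [483.4  55.2  84.3]
top block_centre 0.89 [479.8  53.9  87.8]
```

```bash
python3 -m crank '[{"translation":[0.4,0,0],"rotation":[0,0,0],"jaw":50},{"translation":[0.8,0,0],"rotation":[0,0,0],"jaw":50},{"translation":[1.1,0,0],"rotation":[0,0,0],"jaw":50},{"translation":[1.1,0,0],"rotation":[0,0,0],"jaw":50}]';python3 -m crank '[{"translation":[0.1,0,0],"rotation":[0,0,0],"jaw":50},{"translation":[0.1,0,0],"rotation":[0,0,0],"jaw":50}]';python3 -m crank '[{"translation":[0.1,0,0],"rotation":[0,0,0],"jaw":50},{"translation":[0.1,0,0],"rotation":[0,0,0],"jaw":50}]'
```

```text
time_s: 8.55
eef_pos: [481.1, 51.5, 93.1]
eef_rot: [-0.042, 0.706, 0.042, 0.705]
ft_force: [-0.1, -0.4, -0.8]
finger_gap: 0.685
time_s: 8.75
eef_pos: [481.3, 51.5, 92.1]
eef_rot: [-0.042, 0.706, 0.042, 0.705]
ft_force: [-0.4, -0.3, -1.0]
finger_gap: 0.689
time_s: 8.95
eef_pos: [482.4, 51.7, 91.8]
eef_rot: [-0.042, 0.706, 0.042, 0.706]
ft_force: [0.2, -0.3, 2.4]
finger_gap: 0.686
```

Contact at TCP z≈92, pressing about 3 N. Now I roll.

```bash
python3 -m crank '[{"translation":[0.06,0,0.3],"rotation":[0,0,0],"jaw":50},{"translation":[0.06,0,0.7],"rotation":[0,0,0],"jaw":50},{"translation":[0.06,0,1.1],"rotation":[0,0,0],"jaw":50},{"translation":[0.06,0,1.5],"rotation":[0,0,0],"jaw":50},{"translation":[0.06,0,1.9],"rotation":[0,0,0],"jaw":50},{"translation":[0.06,0,2.3],"rotation":[0,0,0],"jaw":50},{"translation":[0.06,0,2.7],"rotation":[0,0,0],"jaw":50},{"translation":[0.06,0,3.0],"rotation":[0,0,0],"jaw":50},{"translation":[0.06,0,3.0],"rotation":[0,0,0],"jaw":50}]'
python3 - <<'E'
from h import *
st()
look(["rod_centre","rod_end"],save="e")
p=read_camera("top")
for d in regions_of(p,"rod")[:2]:
    m=d["mask"].astype(np.uint8); c,s,a=cv2.minAreaRect(cv2.findNonZero(m)); b=cv2.boxPoints((c,s,a)); W=np.array([unproj(p,q,45)[:2] for q in b]);print(d["score"],m.sum(),W.round(1).tolist())
cv2.imwrite("pics/e.png",cv2.resize(p["img"][150:300,130:340],None,fx=3,fy=3))
E
```

```text
time_s: 9.85
eef_pos: [513.5, 56.1, 91.7]
eef_rot: [-0.041, 0.705, 0.043, 0.707]
ft_force: [-0.3, 1.9, 7.0]
finger_gap: 0.687
t 9.85 pos [513.5  56.1  91.7] yaw_y 1.69 tilt [0.0018 0.0032] F [-0.35  1.91  7.04] gap 0.687 J [-0.28  0.48  0.14  2.05 -0.11  0.61  1.62]
scene rod_centre 0.67 [525.3  76.3  45.2]
scene rod_end 0.74 [536.7 -14.9  46.8]
top rod_end 0.5 [536.6 -16.   45. ]
0.56 199 [[547.4, 4.8], [548.7, -15.2], [518.0, -17.4], [516.8, 2.6]]
```

View pics/e.png

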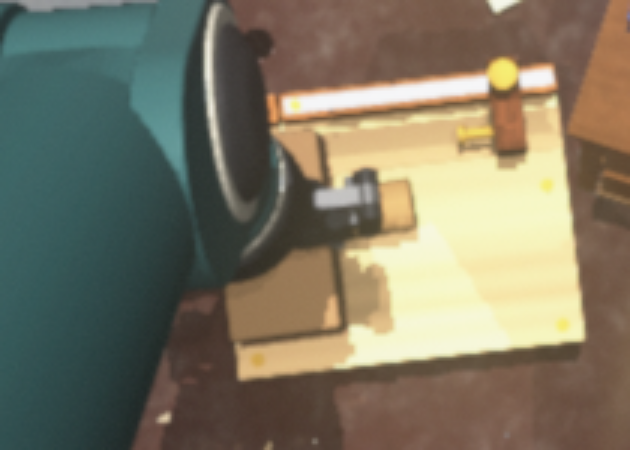

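It is rolling without slip: the block moved 32 mm and the rod about 17 mm. The force is a bit high at 7 N, so I ease off slightly and continue.

```bash
python3 -m crank '[{"translation":[-0.05,0,0.4],"rotation":[0,0,0],"jaw":50},{"translation":[-0.05,0,0.8],"rotation":[0,0,0],"jaw":50},{"translation":[-0.05,0,1.2],"rotation":[0,0,0],"jaw":50},{"translation":[-0.05,0,1.6],"rotation":[0,0,0],"jaw":50},{"translation":[-0.05,0,2.0],"rotation":[0,0,0],"jaw":50},{"translation":[-0.05,0,2.4],"rotation":[0,0,0],"jaw":50},{"translation":[-0.05,0,2.4],"rotation":[0,0,0],"jaw":50}]'
python3 -c "
from h import *
st()
look(['rod_centre','rod_end'])"
```

```text
time_s: 10.95
eef_pos: [537.6, 58.9, 92.2]
eef_rot: [-0.041, 0.705, 0.043, 0.707]
ft_force: [0.7, 0.4, -2.2]
finger_gap: 0.686
t 10.95 pos [537.6  58.9  92.2] yaw_y 1.69 tilt [0.0017 0.0033] F [ 0.66  0.42 -2.22] gap 0.686 J [-0.28  0.51  0.14  1.99 -0.11  0.64  1.62]
scene rod_centre 0.54 [531.2  76.   45.5]
scene rod_end 0.75 [542.4 -14.   44.7]
top rod_end 0.88 [542.2 -13.9  45. ]
```

```bash
python3 -m crank '[{"translation":[0.08,0,0],"rotation":[0,0,0],"jaw":50},{"translation":[0.08,0,0.3],"rotation":[0,0,0],"jaw":50},{"translation":[0.08,0,0.7],"rotation":[0,0,0],"jaw":50},{"translation":[0.08,0,1.1],"rotation":[0,0,0],"jaw":50},{"translation":[0.08,0,1.5],"rotation":[0,0,0],"jaw":50},{"translation":[0.08,0,1.8],"rotation":[0,0,0],"jaw":50}]'
python3 -c "
from h import *
st()
look(['rod_centre','rod_end'])"
```

```text
time_s: 11.85
eef_pos: [555.4, 61.5, 91.8]
eef_rot: [-0.041, 0.705, 0.043, 0.707]
ft_force: [-0.8, 1.1, 3.5]
finger_gap: 0.688
t 11.85 pos [555.4  61.5  91.8] yaw_y 1.69 tilt [0.0023 0.0034] F [-0.76  1.15  3.54] gap 0.688 J [-0.28  0.53  0.14  1.95 -0.12  0.66  1.62]
scene rod_centre 0.54 [542.5  78.7  44.4]
scene rod_end 0.63 [552.4 -13.1  43.2]
top rod_end 0.91 [549.7 -14.7  42.8]
```

```bash
python3 -m crank '[{"translation":[0.02,0,0.4],"rotation":[0,0,0],"jaw":50},{"translation":[0.02,0,0.8],"rotation":[0,0,0],"jaw":50},{"translation":[0.02,0,1.2],"rotation":[0,0,0],"jaw":50},{"translation":[0.02,0,1.6],"rotation":[0,0,0],"jaw":50},{"translation":[0.02,0,1.9],"rotation":[0,0,0],"jaw":50}]'
python3 -c "
from h import *
st()
look(['rod_centre','rod_end'])"
```

```text
time_s: 12.65
eef_pos: [574.0, 64.1, 91.7]
eef_rot: [-0.041, 0.705, 0.043, 0.707]
ft_force: [-0.1, 3.6, 5.7]
finger_gap: 0.681
t 12.65 pos [574.   64.1  91.7] yaw_y 1.69 tilt [0.0027 0.0033] F [-0.07  3.6   5.66] gap 0.681 J [-0.27  0.56  0.14  1.9  -0.12  0.68  1.62]
scene rod_centre 0.83 [552.7  81.4  45.9]
scene rod_end 0.79 [558.1 -14.9  43.7]
scene rod_end 0.69 [573.1  63.6  56.7]
top rod_end 0.73 [562.9 -12.7  45. ]
```

```bash
python3 -m crank '[{"translation":[0.0,0,0.4],"rotation":[0,0,0],"jaw":50},{"translation":[0.0,0,0.8],"rotation":[0,0,0],"jaw":50},{"translation":[0.02,0,1.2],"rotation":[0,0,0],"jaw":50},{"translation":[0.02,0,1.3],"rotation":[0,0,0],"jaw":50}]'
python3 -c "
from h import *
st()
look(['rod_centre','rod_end'])"
```

```text
time_s: 13.35
eef_pos: [587.3, 65.5, 91.3]
eef_rot: [-0.041, 0.705, 0.043, 0.707]
ft_force: [0.2, 1.3, 3.1]
finger_gap: 0.688
t 13.35 pos [587.3  65.5  91.3] yaw_y 1.69 tilt [0.0024 0.0038] F [0.2  1.26 3.08] gap 0.688 J [-0.27  0.58  0.14  1.87 -0.12  0.7   1.62]
scene rod_centre 0.87 [557.6  79.1  44.7]
scene rod_centre 0.4 [ 398.9 -336.7    4.2]
scene rod_end 0.64 [569.1 -12.   43.8]
top rod_centre 0.73 [585.2  62.3  57.1]
top rod_centre 0.66 [552.5  71.7  43.4]
top rod_end 0.94 [567.6 -13.   44.1]
```

Still on the lip, and the press is light. I continue, lowering with the rod.

```bash
python3 -m crank '[{"translation":[0.05,0,0.3],"rotation":[0,0,0],"jaw":50},{"translation":[0.12,0,0.6],"rotation":[0,0,0],"jaw":50},{"translation":[0.2,0,0.9],"rotation":[0,0,0],"jaw":50},{"translation":[0.25,0,1.0],"rotation":[0,0,0],"jaw":50}]'
python3 -c "
from h import *
st()
look(['rod_centre','rod_end'])"
```

```text
time_s: 14.05
eef_pos: [597.6, 66.7, 89.3]
eef_rot: [-0.041, 0.704, 0.043, 0.708]
ft_force: [2.2, 1.6, 6.1]
finger_gap: 0.689
t 14.05 pos [597.6  66.7  89.3] yaw_y 1.69 tilt [0.0025 0.0049] F [2.18 1.63 6.11] gap 0.689 J [-0.27  0.59  0.14  1.85 -0.12  0.71  1.63]
scene rod_centre 0.72 [561.1  80.5  44.1]
scene rod_end 0.9 [571.1 -12.8  43.3]
top rod_centre 0.66 [558.1  78.1  41.3]
top rod_end 0.84 [569.7 -11.2  42.4]
```

```bash
python3 -m crank '[{"translation":[0.08,0,0.3],"rotation":[0,0,0],"jaw":50},{"translation":[0.16,0,0.6],"rotation":[0,0,0],"jaw":50},{"translation":[0.24,0,0.8],"rotation":[0,0,0],"jaw":50},{"translation":[0.3,0,0.8],"rotation":[0,0,0],"jaw":50}]'
python3 -c "
from h import *
st()
look(['rod_centre','rod_end'],save='f')"
```

```text
time_s: 14.75
eef_pos: [604.4, 66.9, 85.8]
eef_rot: [-0.041, 0.705, 0.043, 0.707]
ft_force: [-1.5, -1.4, 3.9]
finger_gap: 0.687
t 14.75 pos [604.4  66.9  85.8] yaw_y 1.69 tilt [0.0018 0.0021] F [-1.53 -1.42  3.9 ] gap 0.687 J [-0.27  0.61  0.14  1.83 -0.12  0.71  1.63]
scene rod_centre 0.95 [564.2  80.6  38.4]
scene rod_end 0.6 [573.2 -11.4  40.9]
top rod_centre 0.71 [563.2  76.   39.4]
top rod_end 0.97 [572.9  -8.7  39.4]
```

The rod is seated: TCP z=85.8 puts the block's underside at 54, and the networks give rod z≈39. I lift, turn the block 90° and go beyond the free end.

```bash
python3 -m crank '[{"translation":[-1,0,0],"rotation":[0,0,0],"jaw":50},{"translation":[-3,0,0],"rotation":[0,0,0],"jaw":50},{"translation":[-6,0,0],"rotation":[0,0,0],"jaw":50},{"translation":[-6,0,0],"rotation":[0,0,0],"jaw":50}]'
python3 -c "
from h import *
go([546,248,140],.11)"
```

```text
time_s: 15.45
eef_pos: [607.7, 67.8, 150.9]
eef_rot: [-0.041, 0.701, 0.043, 0.71]
ft_force: [0.1, -0.2, -2.1]
finger_gap: 0.682
t 15.45 pos [607.7  67.8 150.9] yaw_y 1.69 tilt [0.003 0.013] F [ 0.12 -0.16 -2.05] gap 0.682 J [-0.28  0.52  0.15  1.8  -0.11  0.82  1.61]
cm [ 1.09 18.62 -3.99] rot [ 1.58    0.0078 -0.0126]
```

View pics/f_scene.png

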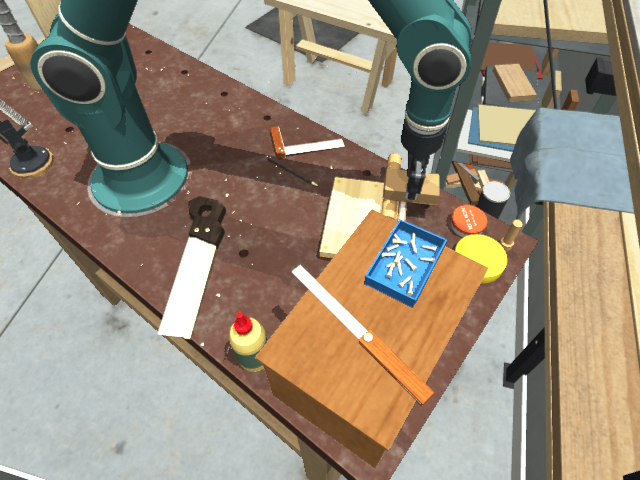

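Run:
```python
from h import *
p=read_camera("top")
for z in (-900,-750,-600): print(z,unproj(p,(135,213),z).round(),unproj(p,(10,155),z).round())
for z in (0,300,600): print(z,unproj(p,(10,155),z).round(),unproj(p,(133,213),z).round())
print(proj(p,[[546,248,56],[540,310,56],[540,300,200]]).round())
print("bench edge",unproj(p,(165,175),0).round(),unproj(p,(100,330),0).round())
```

```text
-900 [ 706.  554. -900.] [ 926. 1012. -900.]
-750 [ 680.  500. -750.] [ 883.  919. -750.]
-600 [ 655.  445. -600.] [ 839.  826. -600.]
0 [664. 456.   0.] [554. 231.   0.]
300 [576. 270. 300.] [503. 120. 300.]
600 [489.  85. 600.] [452.  10. 600.]
[[110. 212.]
 [ 73. 216.]
 [ 31. 200.]]
bench edge [622. 174.   0.] [347. 284.   0.]
```

The rack's post stands at about (680,500), well clear. I go ahead.

```bash
python3 -m crank '[{"translation":[0.5,3,-1],"rotation":[0.14,0,-0.012],"jaw":50},{"translation":[1,6,-2],"rotation":[0.28,0,-0.012],"jaw":50},{"translation":[1,9,-3],"rotation":[0.42,0,-0.012],"jaw":50},{"translation":[1,12,-4],"rotation":[0.56,0,-0.012],"jaw":50},{"translation":[1,15,-4],"rotation":[0.70,0,-0.012],"jaw":50},{"translation":[1,18.6,-4],"rotation":[0.84,0,-0.012],"jaw":50},{"translation":[1,18.6,-4],"rotation":[0.98,0,-0.012],"jaw":50},{"translation":[1,18.6,-4],"rotation":[1.12,0,-0.012],"jaw":50},{"translation":[1,18.6,-4],"rotation":[1.26,0,-0.012],"jaw":50},{"translation":[1,18.6,-4],"rotation":[1.40,0,-0.012],"jaw":50}]'
python3 -c "
from h import *
go([546,248,58],.11)"
```

```text
time_s: 16.5
eef_pos: [543.9, 247.7, 138.1]
eef_rot: [0.423, 0.564, -0.425, 0.568]
ft_force: [-0.0, -0.2, -1.9]
finger_gap: 0.686
t 16.5 pos [543.9 247.7 138.1] yaw_y 0.285 tilt [0.0002 0.0063] F [-0.02 -0.17 -1.92] gap 0.686 J [-0.85  0.55  0.48  1.85 -0.33  0.82  0.08]
cm [ 8.01  0.21 -0.02] rot [ 0.1748  0.0063 -0.0008]
```

```bash
python3 -m crank '[{"translation":[0,0.2,0],"rotation":[0.1,0.006,0],"jaw":50},{"translation":[0,0.2,0],"rotation":[0.175,0.006,0],"jaw":50},{"translation":[3,0.2,0],"rotation":[0.175,0.006,0],"jaw":50},{"translation":[6,0.2,0],"rotation":[0.175,0.006,0],"jaw":50},{"translation":[8,0.2,0],"rotation":[0.175,0.006,0],"jaw":50},{"translation":[8,0.2,0],"rotation":[0.175,0.006,0],"jaw":50},{"translation":[8,0.2,0],"rotation":[0.175,0.006,0],"jaw":50}]'
python3 - <<'E'
from h import *
go([546.5,240,58],.11)
look(["rod_centre","rod_end","block_centre","stop_face"],save="g")
p=read_camera("scene");cv2.imwrite("pics/g.png",cv2.resize(p["img"][60:260,290:500],None,fx=2.8,fy=2.8))
E
```

```text
time_s: 17.2
eef_pos: [545.8, 247.5, 57.8]
eef_rot: [0.472, 0.526, -0.472, 0.527]
ft_force: [0.7, 0.7, -1.1]
finger_gap: 0.686
t 17.2 pos [545.8 247.5  57.8] yaw_y 0.11 tilt [-0.0001  0.001 ] F [ 0.75  0.72 -1.09] gap 0.686 J [-0.82  0.68  0.45  1.87 -0.44  0.69 -0.  ]
cm [-0.02 -0.01  0.75] rot [-0.0004  0.001   0.0001]
scene rod_centre 0.89 [563.7  81.6  39.6]
scene rod_end 0.68 [572.6 -13.3  40.6]
scene block_centre 0.98 [545.7 251.3  36.4]
scene stop_face 0.68 [569.9  76.   37.8]
top rod_centre 0.59 [563.5  76.5  37.5]
top rod_end 0.65 [572.3 -10.6  40.1]
top rod_end 0.47 [572.7  -0.9  38.1]
top block_centre 0.64 [545.6 247.8  41.1]
top stop_face 0.55 [577.3 -62.8  38.7]
```

View pics/g.png

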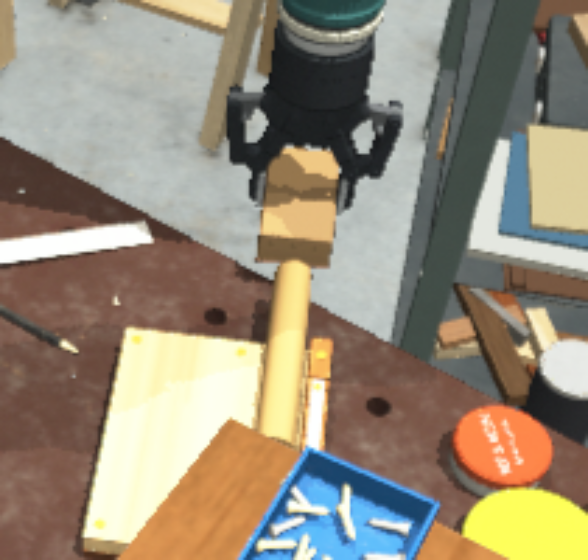

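The block is lined up with the rod's end. I approach, then slide slowly while watching the force.

```bash
python3 -m crank '[{"translation":[0,0,0.6],"rotation":[0,0,0],"jaw":50},{"translation":[0,0,1.2],"rotation":[0,0,0],"jaw":50},{"translation":[0,0,1.8],"rotation":[0,0,0],"jaw":50},{"translation":[0,0,2.0],"rotation":[0,0,0],"jaw":50},{"translation":[0,0,2.0],"rotation":[0,0,0],"jaw":50}]'; python3 -m crank '[{"translation":[0,0,0.2],"rotation":[0,0,0],"jaw":50},{"translation":[0,0,0.4],"rotation":[0,0,0],"jaw":50},{"translation":[0,0,0.6],"rotation":[0,0,0],"jaw":50},{"translation":[0,0,0.8],"rotation":[0,0,0],"jaw":50}]'; python3 -m crank '[{"translation":[0,0,0.2],"rotation":[0,0,0],"jaw":50},{"translation":[0,0,0.4],"rotation":[0,0,0],"jaw":50},{"translation":[0,0,0.6],"rotation":[0,0,0],"jaw":50},{"translation":[0,0,0.8],"rotation":[0,0,0],"jaw":50}]'
python3 -c "
from h import *
st();look(['rod_centre','rod_end','stop_face'])"
```

```text
time_s: 18.25
eef_pos: [548.4, 227.1, 58.4]
eef_rot: [0.472, 0.526, -0.472, 0.527]
ft_force: [-0.5, -0.2, -0.8]
finger_gap: 0.686
time_s: 18.65
eef_pos: [549.2, 219.6, 58.4]
eef_rot: [0.472, 0.526, -0.472, 0.527]
ft_force: [0.7, 1.3, -1.3]
finger_gap: 0.69
time_s: 19.05
eef_pos: [550.0, 211.4, 58.4]
eef_rot: [0.472, 0.526, -0.472, 0.527]
ft_force: [-1.3, 1.4, -1.6]
finger_gap: 0.688
t 19.05 pos [550.  211.4  58.4] yaw_y 0.109 tilt [ 0.001  -0.0003] F [-1.26  1.4  -1.61] gap 0.688 J [-0.76  0.66  0.45  1.9  -0.44  0.68  0.06]
scene rod_centre 0.98 [566.4  68.8  38.4]
scene rod_end 0.63 [572.6 -23.2  39.7]
scene rod_end 0.44 [567.2  64.5  40.6]
top rod_end 0.89 [573.2 -23.1  40.5]
top stop_face 0.82 [576.6 -58.3  40.6]
```

Sliding at about 1.5 N, with the rod end at y≈-23. I take 8 mm more, then fine steps.

```bash
python3 -m crank '[{"translation":[0,0,0.15],"rotation":[0,0,0],"jaw":50},{"translation":[0,0,0.3],"rotation":[0,0,0],"jaw":50},{"translation":[0,0,0.45],"rotation":[0,0,0],"jaw":50},{"translation":[0,0,0.5],"rotation":[0,0,0],"jaw":50}]'; python3 -m crank '[{"translation":[0,0,0.1],"rotation":[0,0,0],"jaw":50},{"translation":[0,0,0.2],"rotation":[0,0,0],"jaw":50},{"translation":[0,0,0.3],"rotation":[0,0,0],"jaw":50}]'
python3 - <<'E'
from h import *
st()
look(["rod_end"])
p=read_camera("top");cv2.imwrite("pics/i.png",cv2.resize(p["img"][160:240,220:330],None,fx=6,fy=6,interpolation=cv2.INTER_CUBIC))
E
```

```text
time_s: 19.85
eef_pos: [550.7, 206.3, 58.4]
eef_rot: [0.472, 0.526, -0.472, 0.527]
ft_force: [0.1, 1.2, -2.2]
finger_gap: 0.686
time_s: 20.15
eef_pos: [551.0, 203.3, 58.4]
eef_rot: [0.472, 0.526, -0.472, 0.527]
ft_force: [-0.5, 1.2, -1.5]
finger_gap: 0.685
t 20.15 pos [551.  203.3  58.4] yaw_y 0.109 tilt [ 0.0011 -0.0001] F [-0.52  1.18 -1.49] gap 0.685 J [-0.75  0.66  0.45  1.9  -0.44  0.68  0.07]
scene rod_end 0.74 [576.8 -32.2  35.9]
top rod_end 0.57 [571.9 -31.9  38.9]
```

View pics/i.png

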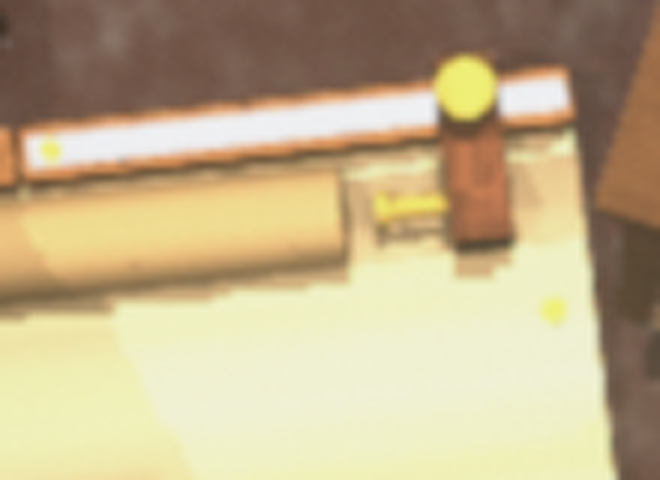

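The picture shows the rod end at (345,215) and the screw head at (375,208), a gap of about 8 mm. I take 4 mm, then sub-millimetre steps.

```bash
f='python3 -m crank'
python3 -m crank '[{"translation":[0,0,0.1],"rotation":[0,0,0],"jaw":50},{"translation":[0,0,0.2],"rotation":[0,0,0],"jaw":50},{"translation":[0,0,0.3],"rotation":[0,0,0],"jaw":50},{"translation":[0,0,0.4],"rotation":[0,0,0],"jaw":50}]' | grep -E "pos|force"; python3 -m crank '[{"translation":[0,0,0.05],"rotation":[0,0,0],"jaw":50},{"translation":[0,0,0.1],"rotation":[0,0,0],"jaw":50}]' | grep -E "pos|force"; python3 -m crank '[{"translation":[0,0,0.05],"rotation":[0,0,0],"jaw":50},{"translation":[0,0,0.1],"rotation":[0,0,0],"jaw":50}]' | grep -E "pos|force"
```

```text
eef_pos: [551.5, 199.1, 58.4]
ft_force: [-0.2, 0.8, -0.9]
eef_pos: [551.6, 198.0, 58.4]
ft_force: [-0.5, 1.2, -1.4]
eef_pos: [551.6, 197.0, 58.4]
ft_force: [-0.6, 1.4, -0.8]
```

```bash
python3 -m crank '[{"translation":[0,0,0.04],"rotation":[0,0,0],"jaw":50},{"translation":[0,0,0.07],"rotation":[0,0,0],"jaw":50}]' | grep -E "pos|force"; python3 -m crank '[{"translation":[0,0,0.04],"rotation":[0,0,0],"jaw":50},{"translation":[0,0,0.07],"rotation":[0,0,0],"jaw":50}]' | grep -E "pos|force"
```

```text
eef_pos: [551.7, 196.3, 58.3]
ft_force: [-0.3, 0.8, -1.0]
eef_pos: [551.8, 195.5, 58.4]
ft_force: [-0.0, 1.8, -0.7]
```

```bash
python3 -m crank '[{"translation":[0,0,0.04],"rotation":[0,0,0],"jaw":50},{"translation":[0,0,0.06],"rotation":[0,0,0],"jaw":50}]' | grep -E "pos|force"
```

```text
eef_pos: [551.9, 194.9, 58.4]
ft_force: [-0.8, 0.8, -1.5]
```

```bash
python3 -m crank '[{"translation":[0,0,0.04],"rotation":[0,0,0],"jaw":50},{"translation":[0,0,0.06],"rotation":[0,0,0],"jaw":50}]' | grep -E "pos|force"
```

```text
eef_pos: [551.9, 194.2, 58.4]
ft_force: [-0.5, 1.1, -1.6]
```

```bash
python3 -m crank '[{"translation":[0,0,0.04],"rotation":[0,0,0],"jaw":50},{"translation":[0,0,0.06],"rotation":[0,0,0],"jaw":50}]' | grep -E "pos|force"
```

```text
eef_pos: [552.0, 193.7, 58.4]
ft_force: [-0.8, 1.9, -0.8]
```

```bash
python3 -m crank '[{"translation":[0,0,0.04],"rotation":[0,0,0],"jaw":50},{"translation":[0,0,0.06],"rotation":[0,0,0],"jaw":50}]' | grep -E "pos|force"
```

```text
eef_pos: [552.0, 193.6, 58.4]
ft_force: [-0.8, 3.5, -1.1]
```

Run:
```python
from h import *
look(["rod_end"])
p=read_camera("top");cv2.imwrite("pics/j.png",cv2.resize(p["img"][160:240,220:330],None,fx=6,fy=6,interpolation=cv2.INTER_CUBIC))
```

```text
top rod_end 0.97 [574.6 -40.3  39.4]
```

View pics/j.png

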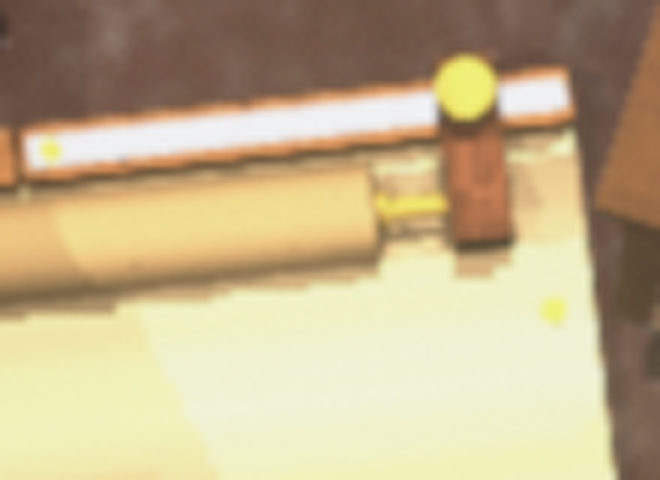

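Force has risen and the motion has stalled (193.7→193.6). The picture shows the rod end at the screw head (378,208), with the stop unmoved. One more small step should confirm it.

```bash
python3 -m crank '[{"translation":[0,0,0.03],"rotation":[0,0,0],"jaw":50},{"translation":[0,0,0.06],"rotation":[0,0,0],"jaw":50},{"translation":[0,0,0.06],"rotation":[0,0,0],"jaw":50}]' | grep -E "pos|force"
```

```text
eef_pos: [552.0, 193.6, 58.5]
ft_force: [-1.6, 4.8, -0.5]
```

Contact is confirmed: 4.8 N with no movement. I back off gently, lift and return the block.

```bash
python3 -m crank '[{"translation":[0,0,-0.2],"rotation":[0,0,0],"jaw":50},{"translation":[0,0,-1],"rotation":[0,0,0],"jaw":50},{"translation":[0,0,-3],"rotation":[0,0,0],"jaw":50},{"translation":[0,0,-5],"rotation":[0,0,0],"jaw":50},{"translation":[-4,0,-5],"rotation":[0,0,0],"jaw":50},{"translation":[-9,0,-5],"rotation":[0,0,0],"jaw":50},{"translation":[-9,0,-5],"rotation":[0,0,0],"jaw":50}]'
python3 -c "
from h import *
go([420,100,150],.562)"
```

```text
time_s: 23.65
eef_pos: [550.7, 244.0, 154.6]
eef_rot: [0.476, 0.525, -0.468, 0.528]
ft_force: [1.2, -1.2, -0.2]
finger_gap: 0.689
t 23.65 pos [550.7 244.  154.6] yaw_y 0.109 tilt [ 0.0119 -0.0043] F [ 1.23 -1.25 -0.21] gap 0.689 J [-0.88  0.54  0.53  1.84 -0.36  0.85 -0.06]
cm [  0.23 -14.56  12.9 ] rot [-0.4533 -0.0015 -0.0126]
```

```bash
python3 -m crank '[{"translation":[0.2,-3,2.6],"rotation":[-0.12,0,-0.012],"jaw":50},{"translation":[0.2,-6,5.2],"rotation":[-0.24,0,-0.012],"jaw":50},{"translation":[0.2,-9,7.8],"rotation":[-0.36,0,-0.012],"jaw":50},{"translation":[0.2,-12,10.4],"rotation":[-0.45,0,-0.012],"jaw":50},{"translation":[0.2,-14.5,12.9],"rotation":[-0.45,0,-0.012],"jaw":50},{"translation":[0.2,-14.5,12.9],"rotation":[-0.45,0,-0.012],"jaw":50},{"translation":[0.2,-14.5,12.9],"rotation":[-0.45,0,-0.012],"jaw":50}]'
python3 -c "
from h import *
go([410,-200,150],.562)"
```

```text
time_s: 24.35
eef_pos: [420.7, 99.5, 150.4]
eef_rot: [0.344, 0.618, -0.343, 0.618]
ft_force: [0.7, 1.2, -1.2]
finger_gap: 0.685
t 24.35 pos [420.7  99.5 150.4] yaw_y 0.557 tilt [ 0.0017 -0.0012] F [ 0.73  1.21 -1.18] gap 0.685 J [-0.73  0.27  0.48  2.23 -0.2   0.68  0.45]
cm [-1.000e-02 -1.674e+01  2.486e+01] rot [-0.0051 -0.0012 -0.0017]
```

```bash
python3 -m crank '[{"translation":[0,-2.5,3.6],"rotation":[-0.005,0,0],"jaw":50},{"translation":[0,-5,7.2],"rotation":[-0.005,0,0],"jaw":50},{"translation":[0,-7.5,10.8],"rotation":[-0.005,0,0],"jaw":50},{"translation":[0,-10,14.4],"rotation":[-0.005,0,0],"jaw":50},{"translation":[0,-12.5,18],"rotation":[-0.005,0,0],"jaw":50},{"translation":[0,-15,21.6],"rotation":[-0.005,0,0],"jaw":50},{"translation":[0,-16.7,24.9],"rotation":[-0.005,0,0],"jaw":50},{"translation":[0,-16.7,24.9],"rotation":[-0.005,0,0],"jaw":50},{"translation":[0,-16.7,24.9],"rotation":[-0.005,0,0],"jaw":50}]'
python3 -c "
from h import *
go([390,-215,37],.562)"
```

```text
time_s: 25.25
eef_pos: [411.3, -200.6, 149.6]
eef_rot: [0.343, 0.619, -0.342, 0.619]
ft_force: [0.0, 0.3, -1.0]
finger_gap: 0.688
t 25.25 pos [ 411.3 -200.6  149.6] yaw_y 0.561 tilt [ 0.001  -0.0007] F [ 0.04  0.27 -1.03] gap 0.688 J [-0.12  0.33  0.59  2.18 -0.28  0.71  1.22]
cm [11.26 -2.58  0.09] rot [-0.0011 -0.0007 -0.001 ]
```

```bash
python3 -m crank '[{"translation":[0,-2.6,0],"rotation":[0,0,0],"jaw":50},{"translation":[4,-2.6,0],"rotation":[0,0,0],"jaw":50},{"translation":[8,-2.6,0],"rotation":[0,0,0],"jaw":50},{"translation":[11,-2.6,0],"rotation":[0,0,0],"jaw":50},{"translation":[11.3,-2.6,0],"rotation":[0,0,0],"jaw":50},{"translation":[11.3,-2.6,0],"rotation":[0,0,0],"jaw":50}]'; python3 -m crank '[{"translation":[0.2,0,0],"rotation":[0,0,0],"jaw":50},{"translation":[0.4,0,0],"rotation":[0,0,0],"jaw":50},{"translation":[0.4,0,0],"rotation":[0,0,0],"jaw":50}]'
python3 -c "
from h import *
st()"
```

```text
time_s: 25.85
eef_pos: [389.6, -213.3, 36.3]
eef_rot: [0.342, 0.62, -0.341, 0.619]
ft_force: [0.2, -0.5, -0.9]
finger_gap: 0.685
time_s: 26.15
eef_pos: [390.4, -213.3, 33.2]
eef_rot: [0.342, 0.619, -0.341, 0.619]
ft_force: [0.0, 0.6, -0.8]
finger_gap: 0.684
t 26.15 pos [ 390.4 -213.3   33.2] yaw_y 0.563 tilt [ 0.0016 -0.0006] F [ 0.02  0.61 -0.81] gap 0.684 J [ 0.08  0.55  0.42  2.24 -0.52  0.44  1.48]
```

```bash
python3 -m crank '[{"translation":[0.07,0,0],"rotation":[0,0,0],"jaw":50},{"translation":[0.13,0,0],"rotation":[0,0,0],"jaw":50},{"translation":[0.13,0,0],"rotation":[0,0,0],"jaw":50}]'
```

```text
time_s: 26.45
eef_pos: [390.6, -213.2, 32.0]
eef_rot: [0.342, 0.619, -0.341, 0.619]
ft_force: [-0.2, 0.4, -1.6]
finger_gap: 0.682
```

```bash
python3 -m crank '[{"translation":[0.05,0,0],"rotation":[0,0,0],"jaw":50},{"translation":[0.1,0,0],"rotation":[0,0,0],"jaw":50},{"translation":[0.1,0,0],"rotation":[0,0,0],"jaw":50}]'
```

```text
time_s: 26.75
eef_pos: [390.6, -213.2, 31.9]
eef_rot: [0.342, 0.619, -0.34, 0.619]
ft_force: [-3.4, 1.8, 12.3]
finger_gap: 0.684
```

On the bench, so I release slowly and retreat upward.

```bash
python3 -m crank '[{"translation":[-0.05,0,0],"rotation":[0,0,0],"jaw":50},{"translation":[-0.05,0,0],"rotation":[0,0,0],"jaw":75},{"translation":[-0.05,0,0],"rotation":[0,0,0],"jaw":90},{"translation":[-0.05,0,0],"rotation":[0,0,0],"jaw":100},{"translation":[-0.05,0,0],"rotation":[0,0,0],"jaw":100},{"translation":[-0.05,0,0],"rotation":[0,0,0],"jaw":100},{"translation":[-3,0,0],"rotation":[0,0,0],"jaw":100},{"translation":[-7,0,0],"rotation":[0,0,0],"jaw":100},{"translation":[-11,0,0],"rotation":[0,0,0],"jaw":100},{"translation":[-15,0,0],"rotation":[0,0,0],"jaw":100}]'
python3 - <<'E'
from h import *
st()
look(["block_centre","rod_centre","rod_end","stop_face","glue_bottle"],save="k")
p=read_camera("top");cv2.imwrite("pics/k.png",cv2.resize(p["img"][150:350,150:480],None,fx=2.4,fy=2.4))
E
```

```text
time_s: 27.75
eef_pos: [389.7, -213.6, 183.1]
eef_rot: [0.342, 0.619, -0.341, 0.619]
ft_force: [1.3, -0.3, 0.4]
finger_gap: 1.001
t 27.75 pos [ 389.7 -213.6  183.1] yaw_y 0.563 tilt [ 0.0018 -0.0014] F [ 1.26 -0.26  0.43] gap 1.001 J [-0.16  0.25  0.67  2.18 -0.22  0.78  1.22]
scene block_centre 0.8 [ 390.2 -211.    12.3]
scene rod_centre 0.74 [567.6  49.5  39.2]
scene glue_bottle 0.71 [ 397.4 -336.7    1.1]
top block_centre 0.63 [ 391.3 -213.7   11. ]
top rod_centre 0.63 [565.1  43.3  36.9]
top rod_centre 0.46 [575.1 -61.9  42. ]
top rod_end 0.66 [574.4 -41.4  38.9]
top stop_face 0.61 [575.9 -61.4  39.2]
top glue_bottle 0.63 [525.9  -2.    1.9]
```

View pics/k.png

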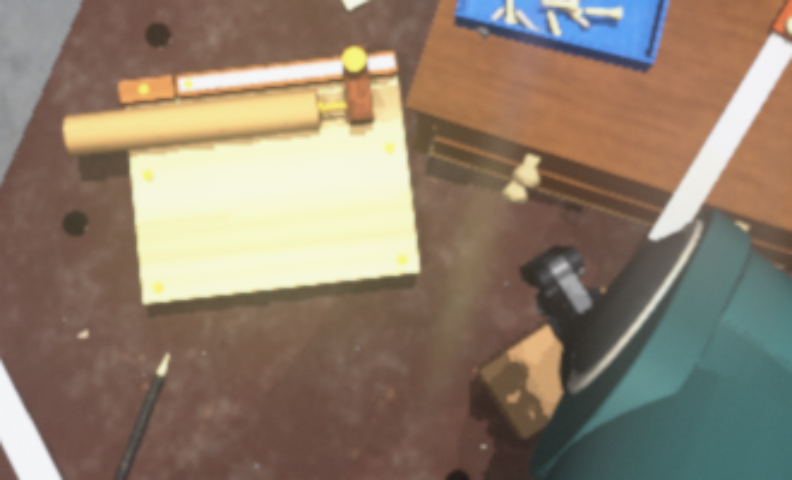

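View pics/k_scene.png

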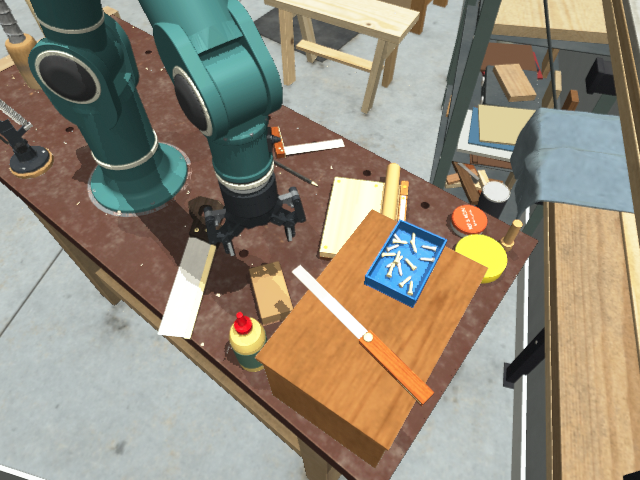

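In the top view the rod lies in the groove with its end on the screw head at (322,107), and the stop is at (357,95). In the scene view the block is flat at (270,290) and the bottle stands at (247,340). I hand in.

Run:
```python
from h import *
a=cv2.imread("pics/a_top.png",0).astype(np.float32);k=cv2.imread("pics/k_top.png",0).astype(np.float32)
s=np.s_[165:182,288:312]; print("stop thumbscrew shift px",cv2.phaseCorrelate(a[s],k[s]))
job_done()
```

```text
stop thumbscrew shift px ((-0.019484865522302997, 0.0067215831520019975), 0.9894879054692056)
the job is handed in; nothing more can be done
```

The job is done and handed in at about 28 s of the 72 s allowed; no verdict is reported.

- **Rolling:** I laid the sanding block flat on the rod and rolled it forward. The wrist read up to 7 N, about 8 N on the rod against the 20 N bruising limit. The rod dropped into the V-groove with the block still on top. Seated, the block's underside was about 54 mm above the bench.
- **Pushing:** I pushed the free end with the block's end face. It slid at about 1 to 2 N, then stopped moving while the force rose to about 4.8 N, under the stop's 10 N. I took that as the rod meeting the brass screw.
- **Finish:** I backed off, laid the block flat on the bench near where it had lain, let go and raised the gripper.

**Last checks:**
- **Rod and stop:** The pictures show the rod in the groove with its end on the screw head. The stop's thumbscrew had shifted by about 0.02 pixel.
- **Bottle and block:** The bottle is standing. The block is flat and clear of the jig, though the arm partly hid it in the top view.

**What went less smoothly:**
- **Lost contact:** I eased off too much partway through the roll, and the block briefly lost contact or nearly so. I lowered it again and carried on.
- **Setting down:** The block was pressed on the bench with about 12 N for a moment.
- **Wrong labels:** The trained networks reported a few things in the wrong place, such as the bottle at the jig. The pictures and other readings contradicted these, so I ignored them.

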